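# Close, hook and start the light-curing box

## Robot

A 7-joint arm with a two-finger parallel gripper is mounted at the origin on a cart in front of the work surface, level with it; the furniture and walls round the work are solid. World frame = base frame: x ahead of the robot, y to its left, z up, the work surface at z = 0. Lengths are in m, angles in rad, forces in N, time in s.
With the tool pointing down it reaches from about 0.35 to 0.9 m from the base axis. Payload 8.1 kg.
Tool frame: the origin (TCP) lies midway between the tips of the shut fingers; the grasp point (between the pads) lies env.grip_point_offset behind it (env.grip_point_offset is the distance from the TCP to the grasp point, in m); x points along the fingers, y is the direction in which the jaws open and shut, and the axes are right-handed (so a half turn about x gives the same grasp; the last joint's range is limited). The gripper opens to 85 mm and grips with 20 to 120 N. Pads are 22 mm wide; open, the fingers measure 114 mm over their backs; the gripper's body (76 mm by 85 mm) begins 54 mm behind the grasp point. The pads swing forward as they close: fully open they stand 13 mm farther back than shut.
Start: joints at [1.077, 0.434, 0.025, 1.573, -0.012, 1.134, -0.075], TCP at [0.238, -0.578, 0.231] pointing down, gripper open.
Joint ranges: [-2.62, 2.62], [-0.44, 2.09], [-1.27, 1.32], [0.08, 2.57], [-1.32, 4.46], [0.12, 2], [-2.74, 2.74]. Speed limits (rad/s): [2.22, 2.22, 3.01, 3.01, 3.14, 3.14, 3.14].

## Interface

Orientations are given as a unit quaternion [x, y, z, w].
In Python, from plant import status, eyes, order, finder, env gives the robot as it stands. The module is installed in compiled form; this text tells all that it offers.
- The arm moves only by the shell command python3 -m jog 'ROWS' [OPENING] [FORCE]. ROWS is JSON, a list of rows, each an object of numbers: "x", "y", "z": the shift along the world's x, y, z scaled (see below); "rx", "ry", "rz": the turn, a rotation vector about the world's x, y, z scaled (see below). In form: [{"x": .., "y": .., "z": .., "rx": .., "ry": .., "rz": ..}, ...]. A call has 1 to 10 rows; each row is the pose to reach, as a shift and turn from the pose commanded when the call began, turning the shorter way round; what a row does not reach only later rows make up. The controller multiplies each number of a shift by 0.6 m and each number of a turn by 180 degrees. A row lasts 1/12 s, in which the tool goes at most 41.7 mm and 7.16 degrees, less where a joint would pass 70% of its speed; a pose out of reach is approached as far as the arm can. A call with a number of a shift or a turn outside -1 to 1 is refused whole. A call with a gripper value outside its range is refused whole. OPENING is the closure, from 0 (fully open) to 1 (shut), set as the call begins (- or left out, the last holds). The fingers move at their own pace and stop on an object; FORCE is the grip in N (left out, the last holds). Time passes only in rows, so rows that repeat a pose let the fingers close. It gives the time, the measured TCP pose, the force and the opening at its end, in the units of the state.
- status.get_state(): the state, without advancing time (a new reading comes with each control period).
- eyes.camera(name): name is "scene" or "top"; returns a dict with "image" (400x640x3 uint8, red, green, blue), "z_map" (400x640 float32, m along the optical axis (not along the pixel's ray), 0 where there is no reading), "intrinsics" (3x3 intrinsics, pixels), "pose" (4x4, takes a point from camera to world coordinates). Camera axes: x right, y up, looking along -z (the intrinsics and any distortion apply to the point x, -y, -z); pixel columns grow to the right and rows downward; lengths in m; the calibration is good to about 2 mm. A picture is of the moment at which its call begins.
- order.hand_in(): hands the job in, once; it reports no verdict.
Trained networks look in a picture, given as the dict that the camera call returned (one of the last four; its "shot" number tells which), for a name from the list of things; names that differ only in an ending like _2 or _b are one class to them, and where a whole thing is asked for, a point or a joint stands for the part that bears it (a point fixed in the world has none). Each returns a list of dicts, best first, with "conf" (0 to 1); they miss things now and then, are a little off and sometimes report something else, mostly with a low value. They report only what shows in the picture. A call takes as long as a camera call. They do not tell look-alikes from the thing itself.
- finder.search_frame(picture, query): "bbox" ([centre column, centre row, width, height] in pixels, round what is visible of it).
- finder.cut_out(picture, query): "mask" (400x640 bool, what is visible of it) and "bbox" ([centre column, centre row, width, height] in pixels, round what is visible of it).
- finder.mark_of(picture, query): "centre" ([column, row] in pixels: a listed point, or the origin of a listed thing).
The state is a dict: "time_s": time; "joint_positions": joint angles; "joint_vel": joint speeds; "effort": joint torques, N m; "tcp_pos": TCP position; "orientation": TCP orientation; "force": force on the tool from outside, world axes, zero at the start; "ft_torque": the same for the moment, N m; "grip_width": finger opening in m.
Only numpy, scipy, OpenCV 4.12 (cv2) and the standard library are available. Lean on these libraries where they do the work, as an engineer would, in place of code of your own. Each camera call takes 0.05 s, during which the arm holds its last target.

## Task

The glued cups are ready to cure: with the fingertips alone, push the drawer of the white curing box fully home, gently so that the cups stay upright. Then push the swing hook on the roof all the way round until it has caught the pin on the drawer, and only then press the green start button right down and let it come up again. Pick nothing up, keep the fingers off the wet cups and the red stop button, and leave the dropper bottle, the tin and the glue tube beside the box where they are.

Things in the scene. Friction and masses are not known exactly. Their poses are not given: they have to be found in the camera images.
- curing_box: White bench box, fixed, 150 (x) x 200 (y) x 108 mm high; origin at the centre of its underside, on the worktop; x points to its back, y to the left, z up. The drawer comes out of the front, along -x. On the flat roof, 108 mm high: a flush amber window, the swing hook front left, a green start button (x -36, y -62 mm) and a red stop button (x +42, y -62 mm).
- drawer (a joint): Drawer of the box, travel in m: 0 = fully home, up to 0.10 open; starts 0.05 to 0.065 open. Slides with about 2 N of friction, stays where it is left, stops against the box at 0.
- drawer_face (a point): Middle of the flat grey drawer front's outer face, 70 mm above the worktop, on the box's middle line, moves with the drawer. The front: 196 mm wide, 13 to 107 mm above the worktop. A pull lip, 110 mm wide, sticks out 11 mm at 22 to 27 mm height. On the top edge, 20 mm left of the middle, stands the keeper pin, 8 mm thick (head 12), up to 128 mm height.
- hook (a joint): Steel swing hook on the roof, rad: 0 = closed at its stop (bar points to the front, along the box's -x, tooth in front of the keeper pin of the closed drawer); grows as the hook opens, clockwise seen from above; at 1.5 the bar points along the box's +y. Starts 0.7 to 1.15. Friction about 0.04 N m (1 N at the knob); stays where it is left.
- hook_pivot (a point): Pivot of the hook (vertical axis), 34 mm in front of and 30 mm left of the box's middle, 116 mm above the worktop.
- hook_knob (a point): Black upright thumb knob on the hook bar, 36 mm from the pivot: round, 15 mm thick from 130 to 144 mm above the worktop, 11 mm thick from 119 to 130; this point is on its axis at 136 mm and moves with the hook. The bar is 11 mm wide, 113 to 119 mm above the worktop, and ends 67 mm from the pivot.
- start_button (a joint): Travel of the green start button in m, 0 = up, 0.006 = fully down; sprung, fully down takes about 5 N, comes up by itself.
- start_button_top (a point): Middle of the top of the green start button, 28 mm across, 126 mm above the worktop when up; its black rim is 44 mm across, its top 120 mm above the worktop.
- stop_button (a joint): Travel of the red stop button in m, 0 = up; the same kind of button, 78 mm behind the green one. Leave it alone.
- cup_a: Loose orange cup, 29 mm across, 30 mm high, standing loose and upright on the floor of the drawer; origin at the centre of its underside, 24 mm above the worktop, z up. Its top is 54 mm above the worktop.
- cup_b: Loose orange cup, 29 mm across, 30 mm high, standing loose and upright on the floor of the drawer; origin at the centre of its underside, 24 mm above the worktop, z up. Its top is 54 mm above the worktop.
- cup_c: Loose orange cup, 29 mm across, 30 mm high, standing loose and upright on the floor of the drawer; origin at the centre of its underside, 24 mm above the worktop, z up. Its top is 54 mm above the worktop.
- cup_d: Loose orange cup, 29 mm across, 30 mm high, standing loose and upright on the floor of the drawer; origin at the centre of its underside, 24 mm above the worktop, z up. Its top is 54 mm above the worktop.
- dropper: Brown glass bottle with a dropper cap, 33 mm across, 102 mm high, standing loose on the worktop in front and to the left of the box; origin at the centre of its underside, z up.
- tin: White tin with a lid, 77 x 102 x 30 mm, loose on the worktop to the left of the box; origin at the centre of its underside.
- glue: White glue tube with a blue cap, 136 x 38 x 27 mm, lying loose on the worktop to the right of the drawer; origin at the centre of its underside.
Things that resemble listed ones, but are neither listed nor needed, are in the scene too. Leave any purple or turquoise look-alike of the cup_b alone.

How it is judged:
On the way, in this order (a step that is already met when the one before it is completed fails the run):
1. the drawer is pushed fully home (value of joint drawer below 0.003 m), for 0.2 s.
2. the hook is swung closed in front of the keeper pin (value of joint hook below 0.08 rad and value of joint drawer below 0.003 m), for 0.2 s.
3. the green start button is pressed down (all of step 2 and value of joint start_button above 0.0045 m), for 0.05 s.
At the end, for the whole second after the job is handed in: Drawer within 3 mm of fully home, hook within 0.08 rad of closed, the green button has been pressed at least 4.5 mm and is up again, the red one is up, all four cups stand in the drawer, upright within 0.3 rad (all of step 2 and value of joint each of start_button, stop_button below 0.001 m and angle between each of cup_a, cup_b, cup_c, cup_d's own z axis and vertical below 0.3 rad and z of each of cup_a, cup_b, cup_c, cup_d in the frame of curing_box below 0.035 m); the robot touches nothing.
It fails at once if the hook is swung across while the drawer is still more than 10 mm open (value of joint hook below 0.3 rad and value of joint drawer above 0.01 m).
It fails at once if start is pressed (2 mm) while the drawer (over 5 mm) or the hook (over 0.15 rad) is open (value of joint start_button above 0.002 m and (value of joint drawer above 0.005 m or value of joint hook above 0.15 rad)).
It fails at once if the red stop button is pressed (2 mm) (value of joint stop_button above 0.002 m).
It fails at once if the fingers touch a wet cup, or a cup topples (over 0.6 rad) or leaves the drawer (angle between any of cup_a, cup_b, cup_c, cup_d's own z axis and vertical above 0.6 rad or z of any of cup_a, cup_b, cup_c, cup_d in the frame of curing_box above 0.045 m or contact force between the fingers and cup_a above 0.3 N or contact force between the fingers and cup_b above 0.3 N or contact force between the fingers and cup_c above 0.3 N or contact force between the fingers and cup_d above 0.3 N).
It fails at once if the bottle, the tin or the glue tube is moved more than 20 mm, or the bottle tips (distance of any of dropper, tin, glue from where it was at the start of the episode above 0.02 m or angle between dropper's own z axis and vertical above 0.4 rad).
It also fails if it takes over 51 s, if anything falls off the work surface, if the arm or the gripper's body presses on something with over 40 N, if the wrist force passes 120 N, or if a joint passes its speed limit or range.

## Working session

There is one attempt and no reset: what is moved stays moved. The work goes in short steps, Python scripts to look and compute and a shell command to move; the robot and the scene stay as the last step left them, time stands still between calls to the robot, and variables do not carry over. Pictures are saved under pics/ and viewed, and the job is handed in when it is done.

```bash
mkdir -p pics; cat > h.py <<'E'
import numpy as np, cv2
from plant import status, eyes, order, finder, env
def save(p,n,box=None,s=1):
    im=p["image"][:,:,::-1]
    if box: im=im[box[1]:box[3],box[0]:box[2]]
    im=cv2.resize(np.ascontiguousarray(im),None,fx=s,fy=s,interpolation=cv2.INTER_CUBIC); cv2.imwrite("pics/"+n,im)
def ray(p,c,r):
    K=p["intrinsics"]; return np.array([(c-K[0,2])/K[0,0],-(r-K[1,2])/K[1,1],-1.])
def at_z(p,c,r,z):
    T=np.array(p["pose"]); d=T[:3,:3]@ray(p,c,r); o=T[:3,3]; return o+d*(z-o[2])/d[2]
def depth(p,c,r):
    T=np.array(p["pose"]); return T[:3,:3]@(ray(p,c,r)*p["z_map"][int(round(r)),int(round(c))])+T[:3,3]
def proj(p,X):
    T=np.array(p["pose"]);K=p["intrinsics"]; q=T[:3,:3].T@(np.array(X)-T[:3,3]); return np.array([K[0,2]+K[0,0]*q[0]/-q[2],K[1,2]+K[1,1]*q[1]/q[2]])
E
python3 - <<'E'
from h import *
np.set_printoptions(precision=4,suppress=True)
for n in("top","scene"):
    p=eyes.camera(n); save(p,n+"0.png"); print(n,p["pose"])
    for q in("curing_box","drawer_face","hook_pivot","hook_knob","start_button_top","stop_button","dropper","tin","glue","cup_a"):
        try:
            r=finder.mark_of(p,q)
            print(q,[(np.round(a["centre"],1),round(a["conf"],2),np.round(depth(p,*a["centre"]),3)) for a in r[:5]])
        except Exception as e: print(q,e)
s=status.get_state(); print(s["time_s"],s["tcp_pos"],s["orientation"],s["grip_width"],s["force"],env.grip_point_offset)
E
```

```text
top [[-0.0283  0.9906 -0.1337  0.3854]
 [-0.9995 -0.0258  0.0208  0.0843]
 [ 0.0171  0.1342  0.9908  1.0038]
 [ 0.      0.      0.      1.    ]]
curing_box [(array([289.3, 169.9]), 0.78, array([0.584, 0.119, 0.109])), (array([301.2, 233.2]), 0.47, array([0.452, 0.097, 0.103]))]
drawer_face [(array([300.4, 236.2]), 0.58, array([0.45 , 0.1  , 0.038]))]
hook_pivot [(array([277.2, 179.4]), 0.82, array([0.562, 0.144, 0.123]))]
hook_knob [(array([261.7, 189.9]), 0.64, array([0.537, 0.173, 0.144]))]
start_button_top [(array([233.3, 239.1]), 0.68, array([0.446, 0.244, 0.06 ])), (array([316.4, 169.8]), 0.59, array([0.579, 0.063, 0.129]))]
stop_button it knows: cup, curing_box, drawer_face, dropper, glue, hook_knob, hook_pivot, start_button_top, tin
dropper [(array([276.1, 177.1]), 0.44, array([0.567, 0.146, 0.12 ]))]
tin [(array([210.4, 182.3]), 0.9, array([0.578, 0.3  , 0.03 ]))]
glue [(array([413.7, 250.9]), 0.68, array([ 0.411, -0.154,  0.017]))]
cup_a [(array([319.5, 204.8]), 0.61, array([0.519, 0.056, 0.04 ])), (array([271. , 221.3]), 0.57, array([0.485, 0.164, 0.041])), (array([289.8, 2
[... 856 characters left out ...]
r_face, dropper, glue, hook_knob, hook_pivot, start_button_top, tin
dropper [(array([269.5, 209.2]), 0.54, array([0.443, 0.241, 0.009]))]
tin [(array([306.4, 187.5]), 0.69, array([0.534, 0.209, 0.063]))]
glue [(array([336.3, 327. ]), 0.7, array([ 0.404, -0.172,  0.02 ]))]
cup_a [(array([254.6, 240. ]), 0.72, array([0.367, 0.139, 0.009])), (array([355.9, 272.9]), 0.61, array([ 0.511, -0.064,  0.008])), (array([327.5, 234.6]), 0.58, array([0.506, 0.046, 0.035])), (array([268.8, 254.3]), 0.54, array([0.378, 0.079, 0.006])), (array([336. , 220.1]), 0.43, array([0.551, 0.088, 0.032]))]
1.0 [ 0.238  -0.5779  0.2313] [-0.6937 -0.1372  0.6937 -0.1373] 0.0857682819822041 [0.4298 0.2556 0.2371] 0.0187
```

View pics/top0.png

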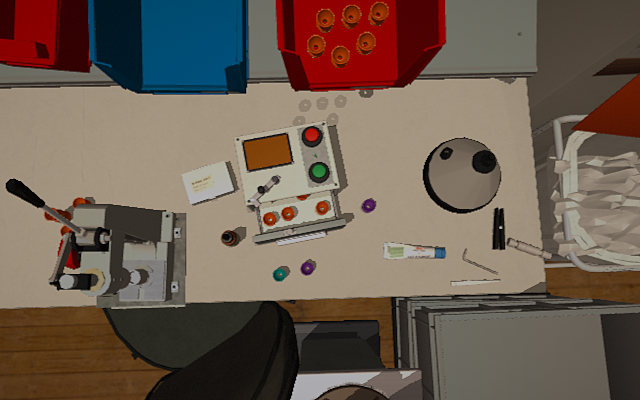

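View pics/scene0.png

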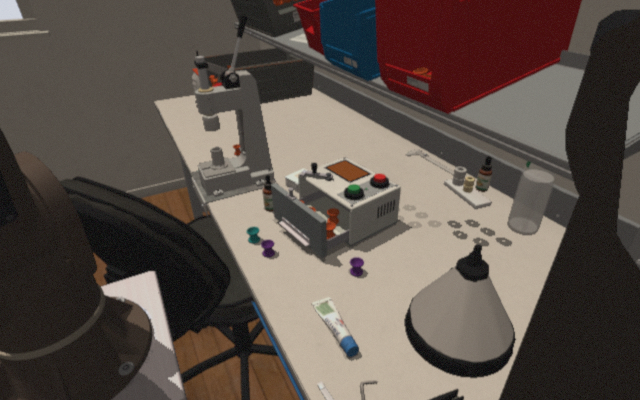

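```bash
python3 - <<'E'
from h import *
np.set_printoptions(precision=4,suppress=True)
p=eyes.camera("top"); save(p,"topc.png",(210,130,410,280),4)
q=eyes.camera("scene"); save(q,"scenec.png",(220,130,400,260),4)
# roof cloud
T=np.array(p["pose"]);K=p["intrinsics"]
c,r=np.meshgrid(np.arange(640),np.arange(400)); z=p["z_map"]
P=np.stack([(c-K[0,2])/K[0,0]*z,-(r-K[1,2])/K[1,1]*z,-z],-1)@T[:3,:3].T+T[:3,3]
m=(abs(P[...,2]-.108)<.006)&(z>0)&(P[...,0]>.3)&(P[...,0]<.8)&(P[...,1]<.3)&(P[...,1]>-.1)
n,l,st,ce=cv2.connectedComponentsWithStats(m.astype(np.uint8))
for i in range(1,n):
    if st[i,4]>100:
        pts=P[l==i][:,:2].astype(np.float32); print(st[i],cv2.minAreaRect(pts),np.median(P[l==i][:,2]))
for s,nm in ((p,"top"),(q,"scene")):
    for qq in ("hook_pivot","hook_knob","start_button_top","drawer_face"):
        zz=dict(hook_pivot=.116,hook_knob=.136,start_button_top=.126,drawer_face=.07)[qq]
        print(nm,qq,[(at_z(s,*a["centre"],zz),round(a["conf"],2)) for a in finder.mark_of(s,qq)])
E
```

```text
[ 233  120  106   86 5688] ((0.6025363206863403, 0.12661804258823395), (0.15107432007789612, 0.20015625655651093), 9.501476287841797) 0.10758599105701355
[252 219  94  24 622] ((0.45851054787635803, 0.10242766886949539), (0.015045315958559513, 0.19551607966423035), 9.663479804992676) 0.10608054327107591
top hook_pivot [(array([0.5691, 0.149 , 0.116 ]), 0.88)]
top hook_knob [(array([0.5407, 0.175 , 0.136 ]), 0.62), (array([0.5631, 0.1471, 0.136 ]), 0.41)]
top start_button_top [(array([0.5768, 0.0605, 0.126 ]), 0.46)]
top drawer_face [(array([0.4458, 0.0986, 0.07  ]), 0.57)]
scene hook_pivot [(array([0.5677, 0.1581, 0.116 ]), 0.81), (array([ 0.3598, -0.2433,  0.116 ]), 0.57)]
scene hook_knob [(array([0.5495, 0.1945, 0.136 ]), 0.55)]
scene start_button_top [(array([0.5912, 0.0802, 0.126 ]), 0.59)]
scene drawer_face [(array([0.4566, 0.1077, 0.07  ]), 0.64)]
```

View pics/topc.png

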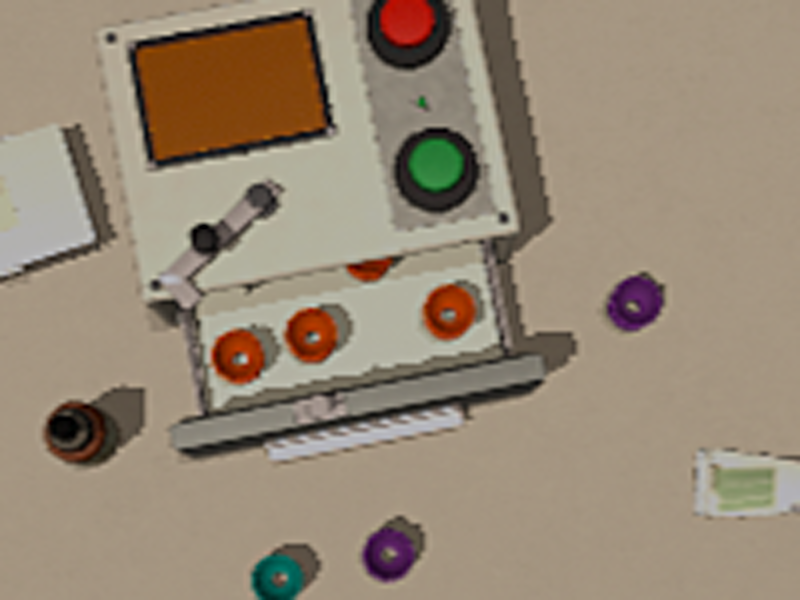

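View pics/scenec.png

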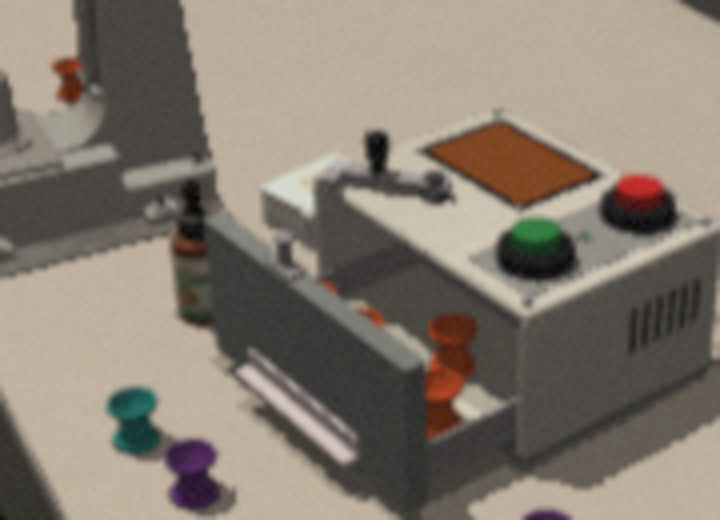

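```bash
cat >> h.py <<'E'
YAW=np.radians(9.55); C=np.array([.6025,.1266])
def b2w(x,y): 
    c,s=np.cos(YAW),np.sin(YAW); return C+np.array([c*x-s*y,s*x+c*y])
def w2b(P):
    c,s=np.cos(YAW),np.sin(YAW); d=np.array(P)[:2]-C; return np.array([c*d[0]+s*d[1],-s*d[0]+c*d[1]])
E
python3 - <<'E'
from h import *
from scipy.spatial.transform import Rotation as R
np.set_printoptions(precision=4,suppress=True)
print("pivot",b2w(-.034,.03),"start",b2w(-.036,-.062),"stop",b2w(.042,-.062))
for n,P in (("pivot",(.5691,.149)),("knob",(.5407,.175)),("knob depth",(.537,.172)),("green",(.5768,.0605)),("face",(.4458,.0986)),("cup1",(.519,.056)),("cup2",(.485,.164)),("drop",(.445,.243)),("glue",(.411,-.154)),("tin",(.578,.3))): print(n,w2b(P))
print(R.from_quat(status.get_state()["orientation"]).as_matrix())
E
```

```text
pivot [0.564  0.1505] start [0.5773 0.0595] stop [0.6542 0.0724]
pivot [-0.0292  0.0276]
knob [-0.0529  0.058 ]
knob depth [-0.0571  0.0556]
green [-0.0363 -0.0609]
face [-0.1592 -0.0016]
cup1 [-0.0941 -0.0558]
cup2 [-0.1097  0.0564]
drop [-0.136   0.1409]
glue [-0.2354 -0.2449]
tin [0.0046 0.1751]
[[ 0.      0.3808 -0.9246]
 [-0.     -0.9246 -0.3808]
 [-1.      0.0001 -0.    ]]
```

Top crop: the cups in the drawer are at crop px (240,355), (312,333), (450,310) and (370,265). The green button is at (437,163), the red one at (407,18), the knob at (205,237) and the keeper pin at (320,405).

What could be mistaken for a target:
- **Cups:** purple at full-image px (307,268) and (368,206), turquoise at (280,273), and orange ones in the red bin.
- **Button:** red at (312,134) instead of green at (319,171). I choose the green one at the front.

The box model agrees: green is predicted at (.5773,.0595) and measured at (.5768,.0605).

```bash
python3 -m jog '[{"x":0.22,"y":0.55,"rz":-0.0714},{"x":0.22,"y":0.55,"rz":-0.0714},{"x":0.22,"y":0.55,"rz":-0.0714},{"x":0.22,"y":0.55,"rz":-0.0714},{"x":0.22,"y":0.55,"rz":-0.0714},{"x":0.22,"y":0.55,"rz":-0.0714},{"x":0.22,"y":0.55,"rz":-0.0714},{"x":0.22,"y":0.55,"rz":-0.0714},{"x":0.22,"y":0.55,"rz":-0.0714}]' 1 40
```

```text
invalid input at $[0]: expected keys x, y, z, rx, ry, rz
```

```bash
python3 -m jog '[{"x":0.22,"y":0.55,"z":0,"rx":0,"ry":0,"rz":-0.0714},{"x":0.22,"y":0.55,"z":0,"rx":0,"ry":0,"rz":-0.0714},{"x":0.22,"y":0.55,"z":0,"rx":0,"ry":0,"rz":-0.0714},{"x":0.22,"y":0.55,"z":0,"rx":0,"ry":0,"rz":-0.0714},{"x":0.22,"y":0.55,"z":0,"rx":0,"ry":0,"rz":-0.0714},{"x":0.22,"y":0.55,"z":0,"rx":0,"ry":0,"rz":-0.0714},{"x":0.22,"y":0.55,"z":0,"rx":0,"ry":0,"rz":-0.0714},{"x":0.22,"y":0.55,"z":0,"rx":0,"ry":0,"rz":-0.0714},{"x":0.22,"y":0.55,"z":0,"rx":0,"ry":0,"rz":-0.0714}]' 1 40
```

```text
time_s: 2.25
tcp_pos: [0.3716, -0.2433, 0.2317]
orientation: [0.705, 0.061, -0.704, 0.06]
force: [-0.1, -0.2, -0.6]
grip_width: 0.0
```

```bash
python3 -m jog '[{"x":0.082,"y":0.527,"z":0,"rx":0,"ry":0,"rz":0},{"x":0.082,"y":0.527,"z":0,"rx":0,"ry":0,"rz":0},{"x":0.082,"y":0.527,"z":0,"rx":0,"ry":0,"rz":0},{"x":0.082,"y":0.527,"z":0,"rx":0,"ry":0,"rz":0},{"x":0.082,"y":0.527,"z":0,"rx":0,"ry":0,"rz":0},{"x":0.082,"y":0.527,"z":0,"rx":0,"ry":0,"rz":0},{"x":0.082,"y":0.527,"z":0,"rx":0,"ry":0,"rz":0},{"x":0.082,"y":0.527,"z":0,"rx":0,"ry":0,"rz":0},{"x":0.082,"y":0.527,"z":0,"rx":0,"ry":0,"rz":0},{"x":0.082,"y":0.527,"z":0,"rx":0,"ry":0,"rz":0}]'
python3 - <<'E'
from h import *
from scipy.spatial.transform import Rotation as R
s=status.get_state(); print(w2b(s["tcp_pos"]),s["tcp_pos"],R.from_quat(s["orientation"]).as_matrix().round(3),b2w(-.19,-.025)); print(s["force"])
E
```

```text
time_s: 3.08
tcp_pos: [0.4193, 0.07, 0.2314]
orientation: [0.705, 0.06, -0.704, 0.06]
force: [-0.2, 1.1, 0.3]
grip_width: 0.0
[-0.19002561 -0.02547161] [0.41933386 0.06995458 0.23143679] [[ 0.     0.169 -0.986]
 [ 0.    -0.986 -0.169]
 [-1.    -0.    -0.   ]] [0.41928088 0.0704239 ]
[-0.17037582  1.10345016  0.25596081]
```

```bash
python3 -m jog '[{"x":0,"y":0,"z":-0.268,"rx":0,"ry":0,"rz":0},{"x":0,"y":0,"z":-0.268,"rx":0,"ry":0,"rz":0},{"x":0,"y":0,"z":-0.268,"rx":0,"ry":0,"rz":0},{"x":0,"y":0,"z":-0.268,"rx":0,"ry":0,"rz":0},{"x":0,"y":0,"z":-0.268,"rx":0,"ry":0,"rz":0},{"x":0,"y":0,"z":-0.268,"rx":0,"ry":0,"rz":0}]'
python3 - <<'E'
from h import *
p=eyes.camera("top"); save(p,"t1.png",(210,130,410,280),4)
p=eyes.camera("scene"); save(p,"s1.png",(220,130,400,260),4)
E
```

```text
time_s: 3.58
tcp_pos: [0.418, 0.0669, 0.0699]
orientation: [-0.703, -0.058, 0.706, -0.059]
force: [0.1, 1.2, 0.1]
grip_width: -0.0003
```

View pics/s1.png

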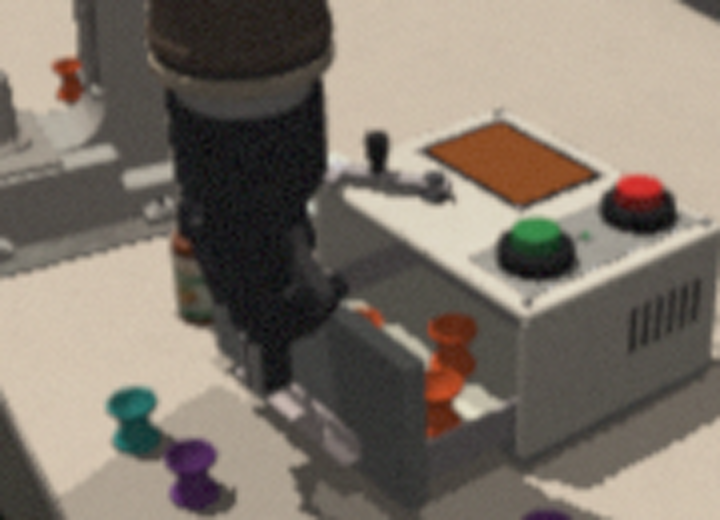

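View pics/t1.png

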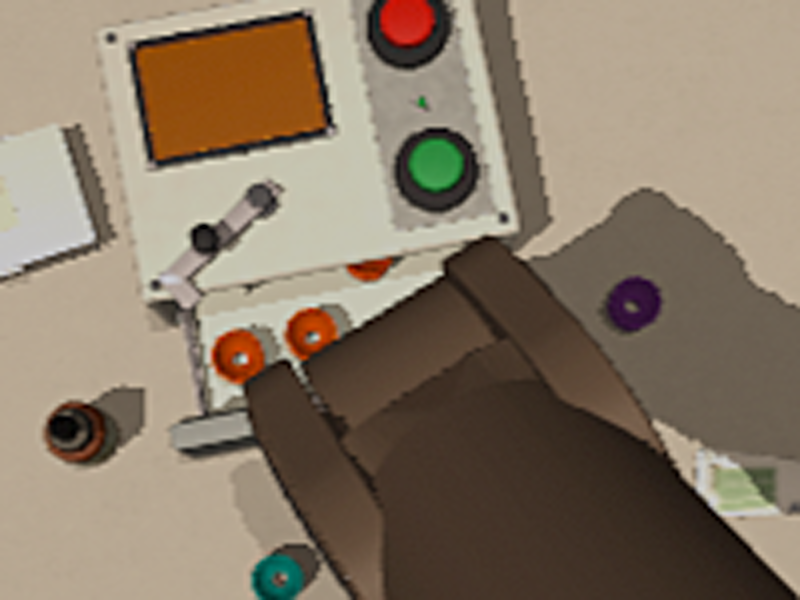

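The fingers are just in front of the drawer face, clear of the pin and lip. In the scene crop they are at px (270,370), above the lip. I'll start a slow approach and push.

```bash
python3 -m jog '[{"x":0.0066,"y":0.0021,"z":0,"rx":0,"ry":0,"rz":0},{"x":0.0131,"y":0.0032,"z":0,"rx":0,"ry":0,"rz":0},{"x":0.0197,"y":0.0043,"z":0,"rx":0,"ry":0,"rz":0},{"x":0.0263,"y":0.0054,"z":0,"rx":0,"ry":0,"rz":0},{"x":0.0296,"y":0.006,"z":0,"rx":0,"ry":0,"rz":0},{"x":0.0329,"y":0.0065,"z":0,"rx":0,"ry":0,"rz":0},{"x":0.0362,"y":0.0071,"z":0,"rx":0,"ry":0,"rz":0},{"x":0.0395,"y":0.0076,"z":0,"rx":0,"ry":0,"rz":0},{"x":0.0428,"y":0.0082,"z":0,"rx":0,"ry":0,"rz":0},{"x":0.0461,"y":0.0087,"z":0,"rx":0,"ry":0,"rz":0}]'
python3 - <<'E'
from h import *
s=status.get_state(); print(w2b(s["tcp_pos"]),s["force"])
E
```

```text
time_s: 4.52
tcp_pos: [0.4466, 0.0735, 0.0704]
orientation: [-0.704, -0.059, 0.705, -0.059]
force: [-1.6, 0.2, 2.3]
grip_width: -0.0003
[-0.16258706 -0.02653706] [-1.64502197  0.17836929  2.33052304]
```

```bash
python3 -m jog '[{"x":0.0041,"y":0.0007,"z":0,"rx":0,"ry":0,"rz":0},{"x":0.0082,"y":0.0014,"z":0,"rx":0,"ry":0,"rz":0},{"x":0.0123,"y":0.0021,"z":0,"rx":0,"ry":0,"rz":0},{"x":0.0164,"y":0.0028,"z":0,"rx":0,"ry":0,"rz":0},{"x":0.0205,"y":0.0035,"z":0,"rx":0,"ry":0,"rz":0},{"x":0.0247,"y":0.0042,"z":0,"rx":0,"ry":0,"rz":0},{"x":0.0288,"y":0.0048,"z":0,"rx":0,"ry":0,"rz":0},{"x":0.0329,"y":0.0055,"z":0,"rx":0,"ry":0,"rz":0},{"x":0.037,"y":0.0062,"z":0,"rx":0,"ry":0,"rz":0},{"x":0.0411,"y":0.0069,"z":0,"rx":0,"ry":0,"rz":0}]'
python3 - <<'E'
from h import *
s=status.get_state(); print(w2b(s["tcp_pos"]),s["force"])
p=eyes.camera("scene"); save(p,"s2.png",(220,130,400,260),4)
E
```

```text
time_s: 5.35
tcp_pos: [0.4717, 0.0777, 0.0705]
orientation: [-0.705, -0.059, 0.705, -0.059]
force: [-1.7, -0.5, -1.5]
grip_width: 0.0002
[-0.1370739  -0.02656724] [-1.72256063 -0.53551315 -1.54572172]
```

View pics/s2.png

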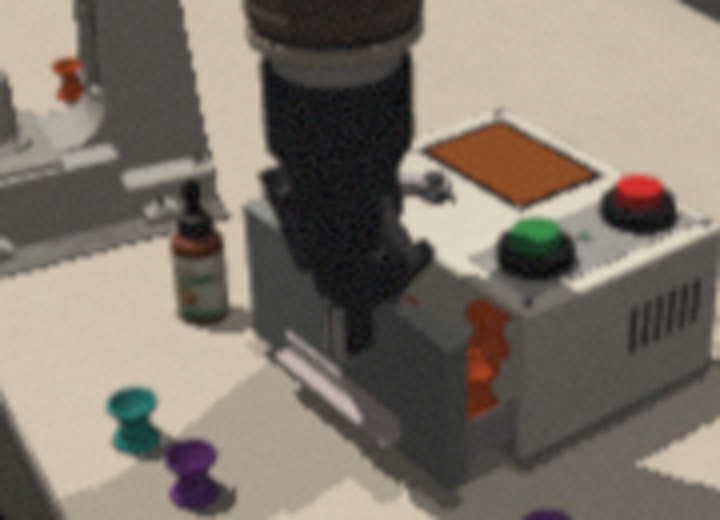

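The drawer is about half in, and the two visible cups at (488,330) and (480,380) are upright.

```bash
python3 -m jog '[{"x":0.0041,"y":0.0007,"z":0,"rx":0,"ry":0,"rz":0},{"x":0.0082,"y":0.0014,"z":0,"rx":0,"ry":0,"rz":0},{"x":0.0123,"y":0.0021,"z":0,"rx":0,"ry":0,"rz":0},{"x":0.0164,"y":0.0028,"z":0,"rx":0,"ry":0,"rz":0},{"x":0.0205,"y":0.0035,"z":0,"rx":0,"ry":0,"rz":0},{"x":0.0247,"y":0.0042,"z":0,"rx":0,"ry":0,"rz":0},{"x":0.0288,"y":0.0048,"z":0,"rx":0,"ry":0,"rz":0},{"x":0.0329,"y":0.0055,"z":0,"rx":0,"ry":0,"rz":0},{"x":0.0362,"y":0.0061,"z":0,"rx":0,"ry":0,"rz":0},{"x":0.0387,"y":0.0065,"z":0,"rx":0,"ry":0,"rz":0}]'
python3 - <<'E'
from h import *
s=status.get_state(); print(w2b(s["tcp_pos"]),s["force"])
p=eyes.camera("scene"); save(p,"s3.png",(220,130,400,260),4)
E
```

```text
time_s: 6.23
tcp_pos: [0.4952, 0.0816, 0.0706]
orientation: [0.705, 0.059, -0.705, 0.059]
force: [-2.5, -1.2, 0.5]
grip_width: 0.0
[-0.11329467 -0.02658814] [-2.54585979 -1.18358563  0.52914751]
```

View pics/s3.png

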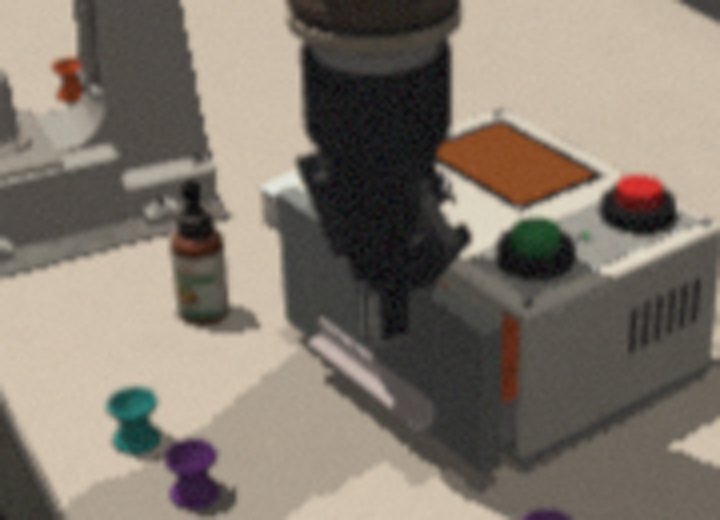

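About 10 mm of gap is left, and it is still clear of the button.

```bash
python3 -m jog '[{"x":0.0025,"y":0.0004,"z":0,"rx":0,"ry":0,"rz":0},{"x":0.0049,"y":0.0008,"z":0,"rx":0,"ry":0,"rz":0},{"x":0.0074,"y":0.0012,"z":0,"rx":0,"ry":0,"rz":0},{"x":0.0099,"y":0.0017,"z":0,"rx":0,"ry":0,"rz":0},{"x":0.0115,"y":0.0019,"z":0,"rx":0,"ry":0,"rz":0},{"x":0.0131,"y":0.0022,"z":0,"rx":0,"ry":0,"rz":0},{"x":0.0148,"y":0.0025,"z":0,"rx":0,"ry":0,"rz":0},{"x":0.0164,"y":0.0028,"z":0,"rx":0,"ry":0,"rz":0}]'
python3 - <<'E'
from h import *
s=status.get_state(); print(w2b(s["tcp_pos"]),s["force"])
p=eyes.camera("scene"); save(p,"s4.png",(220,130,400,260),4)
E
```

```text
time_s: 6.95
tcp_pos: [0.5047, 0.0832, 0.0706]
orientation: [0.705, 0.059, -0.705, 0.059]
force: [-1.8, -2.0, 2.9]
grip_width: -0.0004
[-0.10360064 -0.02657593] [-1.77264221 -2.02886481  2.90574119]
```

View pics/s4.png

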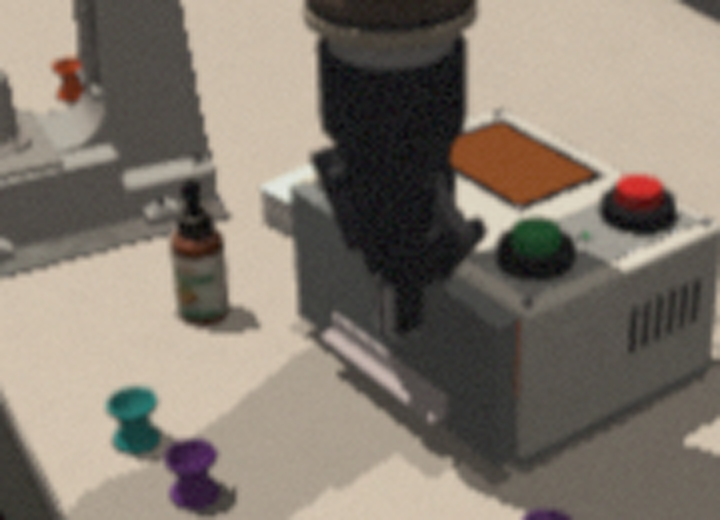

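A sliver of gap remains at (518,360), roughly 2 mm. I'll push on at 0.7 mm per row.

```bash
python3 -m jog '[{"x":0.0012,"y":0.0002,"z":0,"rx":0,"ry":0,"rz":0},{"x":0.0024,"y":0.0004,"z":0,"rx":0,"ry":0,"rz":0},{"x":0.0036,"y":0.0006,"z":0,"rx":0,"ry":0,"rz":0},{"x":0.0048,"y":0.0008,"z":0,"rx":0,"ry":0,"rz":0},{"x":0.0056,"y":0.0009,"z":0,"rx":0,"ry":0,"rz":0},{"x":0.0064,"y":0.0011,"z":0,"rx":0,"ry":0,"rz":0}]'
python3 - <<'E'
from h import *
s=status.get_state(); print(w2b(s["tcp_pos"]),s["force"])
p=eyes.camera("scene"); save(p,"s5.png",(220,130,400,260),4)
E
```

```text
time_s: 7.5
tcp_pos: [0.5084, 0.0838, 0.0705]
orientation: [-0.705, -0.059, 0.705, -0.059]
force: [-3.6, -1.6, 3.4]
grip_width: 0.0
[-0.09992913 -0.026569  ] [-3.63092724 -1.56580116  3.43753002]
```

View pics/s5.png

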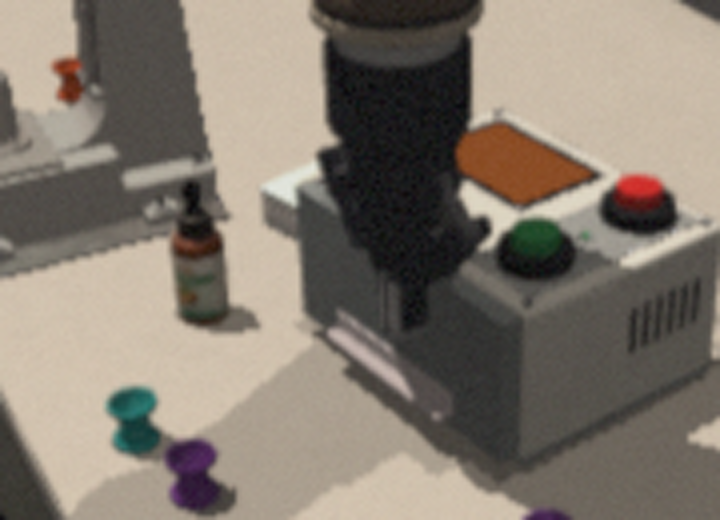

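```bash
python3 -m jog '[{"x":0.001,"y":0.0002,"z":0,"rx":0,"ry":0,"rz":0},{"x":0.002,"y":0.0003,"z":0,"rx":0,"ry":0,"rz":0},{"x":0.003,"y":0.0005,"z":0,"rx":0,"ry":0,"rz":0},{"x":0.0035,"y":0.0006,"z":0,"rx":0,"ry":0,"rz":0}]'
python3 - <<'E'
from h import *
s=status.get_state(); print(w2b(s["tcp_pos"]),s["force"])
E
```

```text
time_s: 7.88
tcp_pos: [0.5084, 0.0838, 0.0702]
orientation: [-0.703, -0.058, 0.706, -0.059]
force: [-11.0, -2.9, 9.3]
grip_width: -0.0001
[-0.09993696 -0.02657069] [-11.00840412  -2.90938489   9.31722829]
```

It is against the stop: force rose to 11 N and the TCP no longer moves. I'll back off, lift and look.

```bash
python3 -m jog '[{"x":-0.025,"y":-0.0042,"z":0,"rx":0,"ry":0,"rz":0},{"x":-0.066,"y":-0.011,"z":0,"rx":0,"ry":0,"rz":0},{"x":-0.066,"y":-0.011,"z":0.07,"rx":0,"ry":0,"rz":0},{"x":-0.066,"y":-0.011,"z":0.14,"rx":0,"ry":0,"rz":0},{"x":-0.066,"y":-0.011,"z":0.21,"rx":0,"ry":0,"rz":0},{"x":-0.066,"y":0.05,"z":0.21,"rx":0,"ry":0,"rz":0},{"x":-0.066,"y":0.08,"z":0.21,"rx":0,"ry":0,"rz":0}]'
python3 - <<'E'
from h import *
s=status.get_state(); print(w2b(s["tcp_pos"]),s["tcp_pos"],s["force"])
p=eyes.camera("top"); save(p,"t6.png",(210,130,410,280),4)
for q in("hook_knob","hook_pivot","start_button_top"):
  print(q,[(at_z(p,*a["centre"],.14),w2b(at_z(p,*a["centre"],.14)),a["conf"]) for a in finder.mark_of(p,q)])
p=eyes.camera("scene"); save(p,"s6.png",(220,130,400,260),4)
E
```

```text
time_s: 8.47
tcp_pos: [0.4735, 0.1352, 0.2001]
orientation: [0.708, 0.059, -0.702, 0.057]
force: [0.6, 1.4, 0.1]
grip_width: -0.0001
[-0.12582726  0.02990837] [0.47345451 0.13521809 0.20008987] [0.57675261 1.42574268 0.08253578]
hook_knob [(array([0.55732051, 0.27359947, 0.14      ]), array([-0.02016493,  0.15245788]), 0.61)]
hook_pivot []
start_button_top [(array([0.57807892, 0.06178335, 0.14      ]), array([-0.03483625, -0.05986671]), 0.52)]
```

View pics/t6.png

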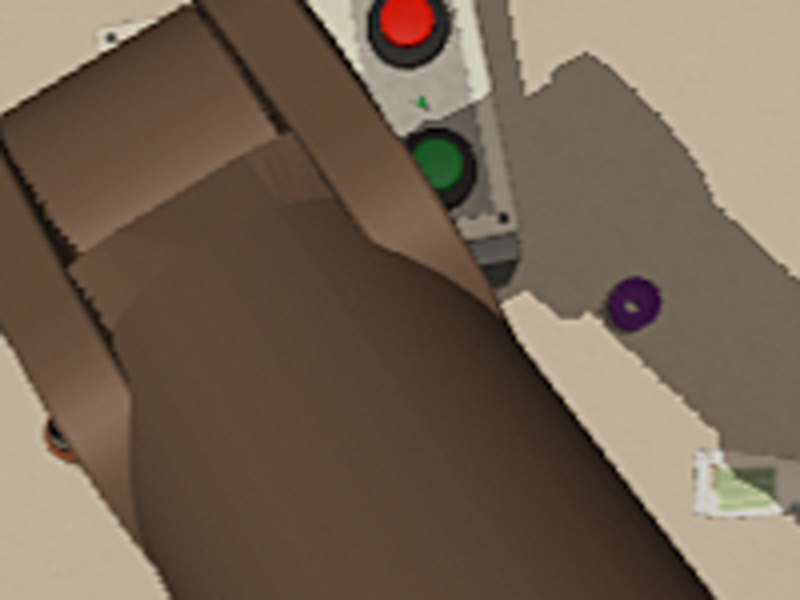

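View pics/s6.png

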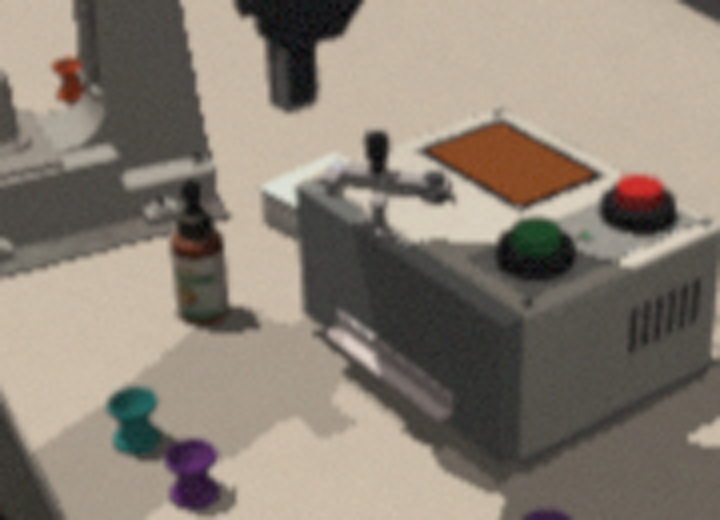

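The drawer front is flush with the box at (410,260). The hook is unchanged, with the knob at (376,150), and the bottle has not moved. Next I'll move to the left of the knob.

```bash
python3 -m jog '[{"x":0.0775,"y":0.14,"z":0,"rx":0,"ry":0,"rz":0},{"x":0.0775,"y":0.14,"z":0,"rx":0,"ry":0,"rz":0},{"x":0.0775,"y":0.14,"z":0,"rx":0,"ry":0,"rz":0},{"x":0.0775,"y":0.14,"z":-0.06,"rx":0,"ry":0,"rz":0},{"x":0.0775,"y":0.14,"z":-0.12,"rx":0,"ry":0,"rz":0},{"x":0.0775,"y":0.14,"z":-0.12,"rx":0,"ry":0,"rz":0}]'
python3 - <<'E'
from h import *
s=status.get_state(); print(w2b(s["tcp_pos"]),s["tcp_pos"],s["force"])
p=eyes.camera("scene"); save(p,"s7.png",(220,130,400,260),4)
E
```

```text
time_s: 9.22
tcp_pos: [0.5143, 0.2132, 0.1183]
orientation: [-0.701, -0.057, 0.708, -0.06]
force: [-0.4, -1.5, -0.9]
grip_width: 0.0003
[-0.07261719  0.10001178] [0.51429642 0.21317794 0.11829264] [-0.39509903 -1.5014797  -0.91190399]
```

View pics/s7.png

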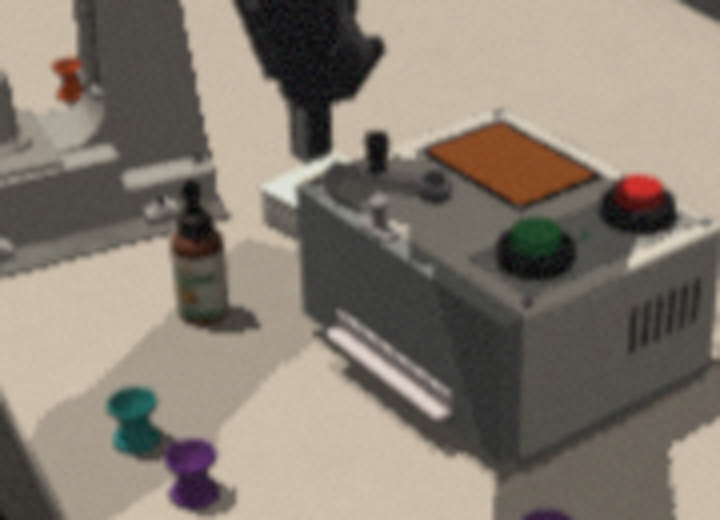

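```bash
python3 -m jog '[{"x":0.006,"y":0.004,"z":0.015,"rx":0,"ry":0,"rz":0},{"x":0.006,"y":0.004,"z":0.015,"rx":0,"ry":0,"rz":0},{"x":0.006,"y":0.004,"z":0.015,"rx":0,"ry":0,"rz":0}]'
python3 - <<'E'
from h import *
s=status.get_state(); print(w2b(s["tcp_pos"]),s["tcp_pos"],s["force"])
E
```

```text
time_s: 9.52
tcp_pos: [0.523, 0.2195, 0.1365]
orientation: [0.706, 0.059, -0.703, 0.058]
force: [-1.5, 0.1, -0.4]
grip_width: 0.0001
[-0.06298523  0.10477583] [0.5230045  0.21947399 0.13648957] [-1.46361462  0.05492621 -0.42150938]
```

```bash
python3 -m jog '[{"x":0,"y":0,"z":-0.014,"rx":0,"ry":0,"rz":0},{"x":0.001,"y":-0.0066,"z":-0.014,"rx":0,"ry":0,"rz":0},{"x":0.002,"y":-0.0131,"z":-0.014,"rx":0,"ry":0,"rz":0},{"x":0.003,"y":-0.0197,"z":-0.014,"rx":0,"ry":0,"rz":0},{"x":0.004,"y":-0.0263,"z":-0.014,"rx":0,"ry":0,"rz":0},{"x":0.005,"y":-0.0329,"z":-0.014,"rx":0,"ry":0,"rz":0},{"x":0.0055,"y":-0.0394,"z":-0.014,"rx":0,"ry":0,"rz":0},{"x":0.006,"y":-0.046,"z":-0.014,"rx":0,"ry":0,"rz":0},{"x":0.0065,"y":-0.0526,"z":-0.014,"rx":0,"ry":0,"rz":0},{"x":0.0065,"y":-0.0592,"z":-0.014,"rx":0,"ry":0,"rz":0}]'
python3 - <<'E'
from h import *
s=status.get_state(); print(w2b(s["tcp_pos"]),s["tcp_pos"],s["force"])
p=eyes.camera("scene"); save(p,"s8.png",(220,130,400,260),4)
E
```

```text
time_s: 10.35
tcp_pos: [0.5233, 0.1849, 0.125]
orientation: [-0.704, -0.06, 0.705, -0.058]
force: [-10.3, 11.6, 2.7]
grip_width: 0.0
[-0.06841185  0.07058905] [0.52332495 0.18486068 0.12501995] [-10.31624495  11.63544847   2.69177108]
```

View pics/s8.png

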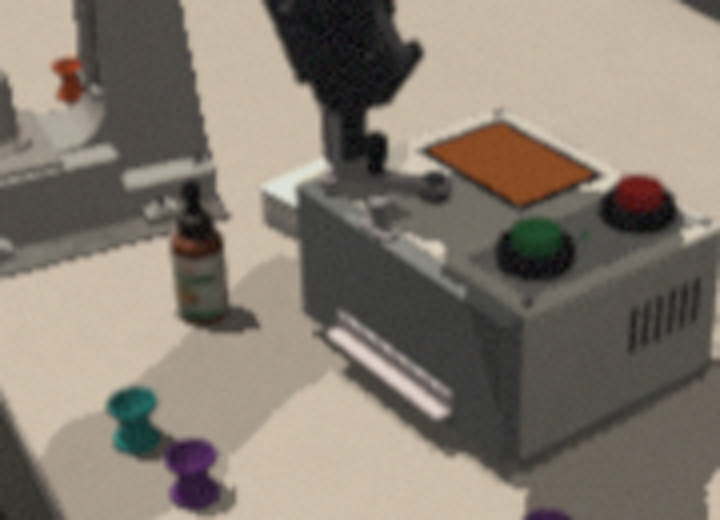

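The knob is caught on the finger corner with the force aimed at the pivot, about 15 N, and the hook has not moved: I was too far forward. I'll back off, move 17 mm toward the rear, then push with the flat side.

```bash
python3 -m jog '[{"x":-0.003,"y":0.015,"z":0,"rx":0,"ry":0,"rz":0},{"x":-0.005,"y":0.0296,"z":0,"rx":0,"ry":0,"rz":0},{"x":0.023,"y":0.0343,"z":0,"rx":0,"ry":0,"rz":0},{"x":0.023,"y":0.0343,"z":0,"rx":0,"ry":0,"rz":0},{"x":0.023,"y":0.0343,"z":0,"rx":0,"ry":0,"rz":0}]'
python3 - <<'E'
from h import *
s=status.get_state(); print(w2b(s["tcp_pos"]),s["tcp_pos"],s["force"])
p=eyes.camera("scene"); save(p,"s9.png",(260,130,380,200),6)
E
```

```text
time_s: 10.82
tcp_pos: [0.5393, 0.204, 0.125]
orientation: [0.705, 0.059, -0.704, 0.059]
force: [-1.6, -1.0, -0.3]
grip_width: 0.0003
[-0.04945775  0.08681215] [0.53932482 0.20400359 0.12502786] [-1.61325775 -0.98502242 -0.28949505]
```

View pics/s9.png

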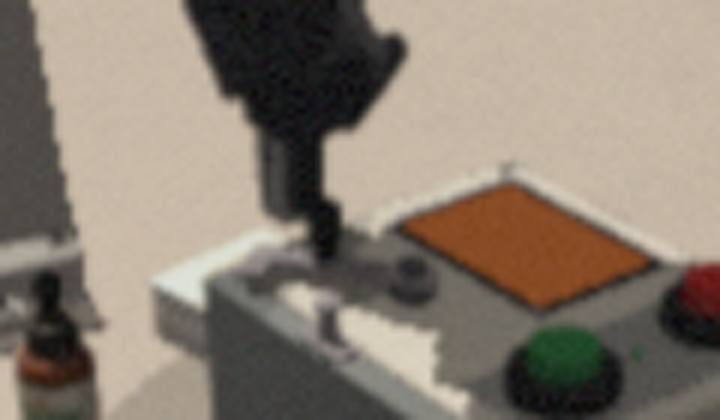

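The hook sits where it was, with the knob at (325,225), and the finger is behind-left of it. I'll push along the arc.

```bash
python3 -m jog '[{"x":0.0016,"y":-0.0099,"z":0.001,"rx":0,"ry":0,"rz":0},{"x":0.0033,"y":-0.0197,"z":0.001,"rx":0,"ry":0,"rz":0},{"x":0.0007,"y":-0.0244,"z":0.001,"rx":0,"ry":0,"rz":0},{"x":-0.0019,"y":-0.029,"z":0.001,"rx":0,"ry":0,"rz":0},{"x":-0.0053,"y":-0.0339,"z":0.001,"rx":0,"ry":0,"rz":0},{"x":-0.0087,"y":-0.0387,"z":0.001,"rx":0,"ry":0,"rz":0}]'
python3 - <<'E'
from h import *
s=status.get_state(); print(w2b(s["tcp_pos"]),s["tcp_pos"],s["force"])
p=eyes.camera("scene"); save(p,"s10.png",(260,130,380,200),6)
E
```

```text
time_s: 11.37
tcp_pos: [0.5299, 0.1832, 0.1255]
orientation: [-0.703, -0.061, 0.706, -0.059]
force: [-6.9, 6.9, 0.4]
grip_width: -0.0
[-0.06223819  0.06789826] [0.52985948 0.18323144 0.12550552] [-6.86929166  6.9294122   0.41785261]
```

View pics/s10.png

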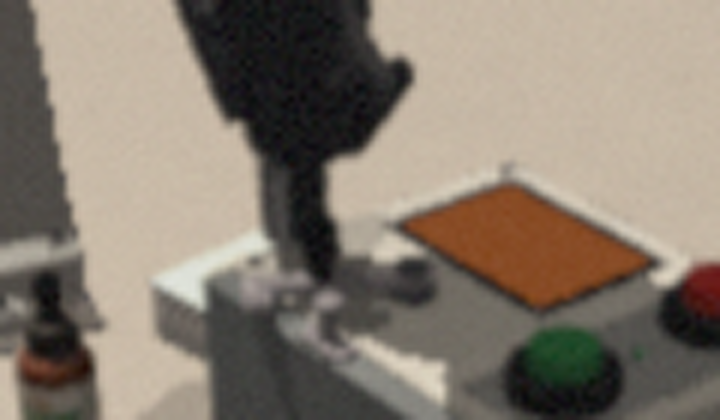

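The finger slipped to the front of the knob again. I'll back off, lift, and turn the tool 36° clockwise so its flat side faces the tangent, then measure the knob again.

```bash
python3 -m jog '[{"x":-0.005,"y":0.03,"z":0,"rx":0,"ry":0,"rz":0},{"x":-0.007,"y":0.041,"z":0.05,"rx":0,"ry":0,"rz":-0.04},{"x":-0.007,"y":0.041,"z":0.1,"rx":0,"ry":0,"rz":-0.08},{"x":0.03,"y":0.06,"z":0.1,"rx":0,"ry":0,"rz":-0.12},{"x":0.03,"y":0.06,"z":0.1,"rx":0,"ry":0,"rz":-0.16},{"x":0.03,"y":0.06,"z":0.1,"rx":0,"ry":0,"rz":-0.2},{"x":0.03,"y":0.06,"z":0.1,"rx":0,"ry":0,"rz":-0.2}]'
python3 - <<'E'
from h import *
s=status.get_state(); print(w2b(s["tcp_pos"]),s["tcp_pos"],s["force"],s["joint_positions"])
p=eyes.camera("scene"); save(p,"s11.png",(260,130,380,200),6)
for q,z in(("hook_knob",.144),("hook_pivot",.123),("hook_knob",.136)):
  for a in finder.mark_of(p,q): print(q,a["conf"],a["centre"],w2b(at_z(p,*a["centre"],z)),depth(p,*a["centre"]),w2b(depth(p,*a["centre"])))
p=eyes.camera("top"); save(p,"t11.png",(210,130,410,280),4)
E
```

```text
time_s: 12.0
tcp_pos: [0.5515, 0.2158, 0.1859]
orientation: [0.688, -0.164, -0.688, -0.164]
force: [-0.3, -0.3, -0.3]
grip_width: 0.0002
[-0.03550647  0.09642694] [0.55148758 0.21579976 0.1858884 ] [-0.26114124 -0.2666655  -0.2796714 ] [-0.27058553  0.44092126 -0.27065707  1.69588496  0.13465594  1.02306354
 -2.62593428]
hook_knob 0.75 [312.4, 167.9] [-0.06905986  0.04225444] [0.52741991 0.15687976 0.14396038] [-0.06901591  0.04231652]
hook_pivot 0.6 [326.4, 174.9] [-0.04117571  0.02625747] [0.55963454 0.14959634 0.12057176] [-0.03845611  0.02978937]
hook_knob 0.75 [312.4, 167.9] [-0.06018451  0.05479201] [0.52741991 0.15687976 0.14396038] [-0.06901591  0.04231652]
```

View pics/s11.png

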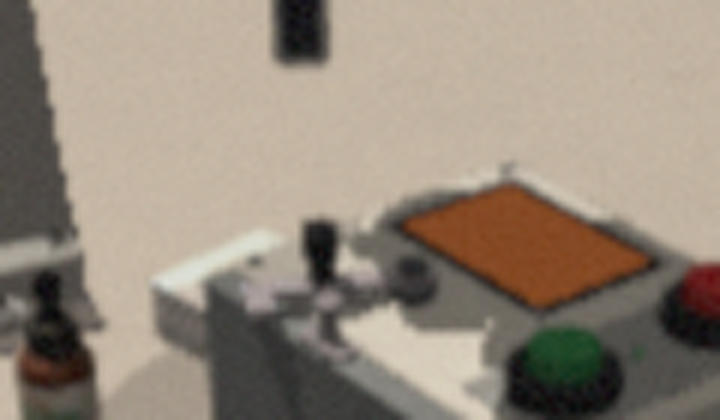

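View pics/t11.png

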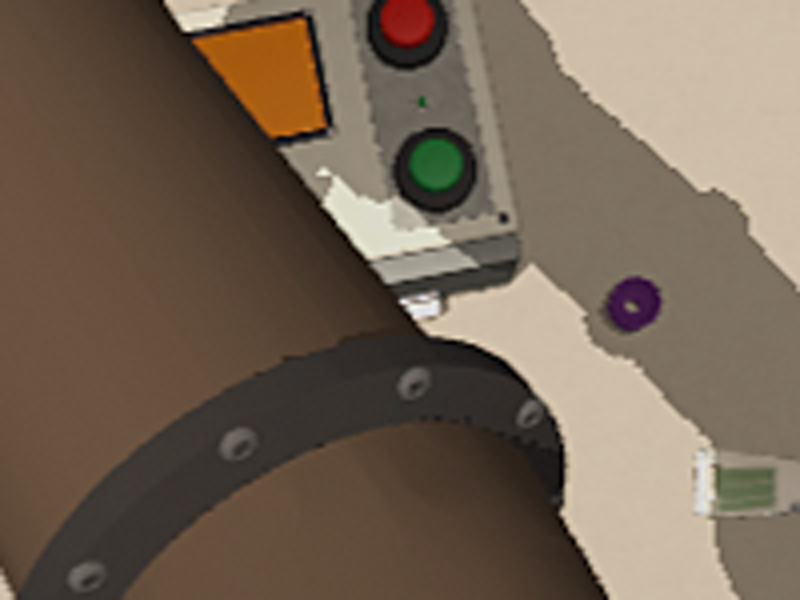

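The depth reading shows the knob moved from about (-.057,.055) to (-.069,.042) in the box frame, so the hook is at roughly 0.35 rad and the push was working. Joint 7 is near its range at -2.63, so I'll turn the tool back. At this angle the unturned flat side fits.

```bash
python3 -m jog '[{"x":0,"y":0,"z":0,"rx":0,"ry":0,"rz":0.04},{"x":0,"y":0,"z":0,"rx":0,"ry":0,"rz":0.08},{"x":-0.02,"y":-0.004,"z":0,"rx":0,"ry":0,"rz":0.12},{"x":-0.0436,"y":-0.0073,"z":0,"rx":0,"ry":0,"rz":0.16},{"x":-0.0436,"y":-0.0073,"z":0,"rx":0,"ry":0,"rz":0.2},{"x":-0.0436,"y":-0.0073,"z":-0.05,"rx":0,"ry":0,"rz":0.2},{"x":-0.0436,"y":-0.0073,"z":-0.1,"rx":0,"ry":0,"rz":0.2},{"x":-0.0436,"y":-0.0073,"z":-0.1,"rx":0,"ry":0,"rz":0.2}]'
python3 - <<'E'
from h import *
s=status.get_state(); print(w2b(s["tcp_pos"]),s["tcp_pos"],s["force"],s["joint_positions"])
p=eyes.camera("scene"); save(p,"s12.png",(260,130,380,200),6)
E
```

```text
time_s: 12.92
tcp_pos: [0.5226, 0.2099, 0.1211]
orientation: [-0.702, -0.058, 0.707, -0.06]
force: [-1.7, -1.2, -0.4]
grip_width: 0.0002
[-0.06497606  0.09543217] [0.52259145 0.20992953 0.12113583] [-1.73671603 -1.21881816 -0.36596424] [-0.18252886  0.49270802 -0.4076137   1.82121745  0.24372053  0.88493751
 -2.10666975]
```

View pics/s12.png

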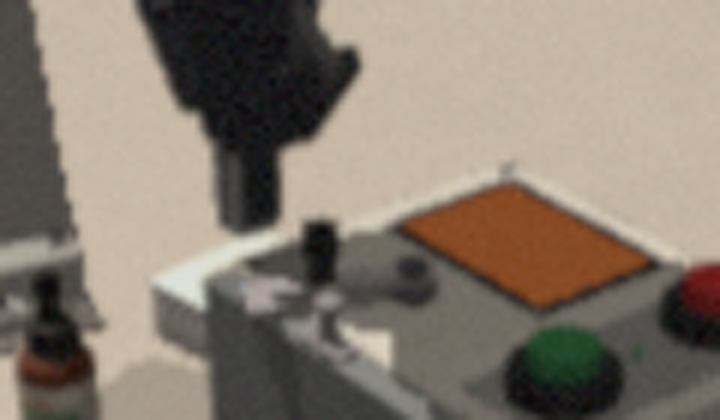

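```bash
python3 -m jog '[{"x":0.0011,"y":-0.0066,"z":0.002,"rx":0,"ry":0,"rz":0},{"x":0.0022,"y":-0.0131,"z":0.002,"rx":0,"ry":0,"rz":0},{"x":0.0033,"y":-0.0197,"z":0.002,"rx":0,"ry":0,"rz":0},{"x":0.0044,"y":-0.0263,"z":0.002,"rx":0,"ry":0,"rz":0},{"x":0.0055,"y":-0.0329,"z":0.002,"rx":0,"ry":0,"rz":0},{"x":0.0066,"y":-0.0394,"z":0.002,"rx":0,"ry":0,"rz":0},{"x":0.0066,"y":-0.0394,"z":0.002,"rx":0,"ry":0,"rz":0}]'
python3 - <<'E'
from h import *
s=status.get_state(); print(w2b(s["tcp_pos"]),s["tcp_pos"],s["force"])
p=eyes.camera("scene"); save(p,"s13.png",(260,130,380,200),6)
E
```

```text
time_s: 13.55
tcp_pos: [0.5297, 0.1872, 0.1272]
orientation: [0.705, 0.058, -0.705, 0.059]
force: [-0.6, -0.1, 0.2]
grip_width: 0.0001
[-0.06169294  0.07183889] [0.52974339 0.18720792 0.12715711] [-0.59458514 -0.10628559  0.18490901]
```

View pics/s13.png

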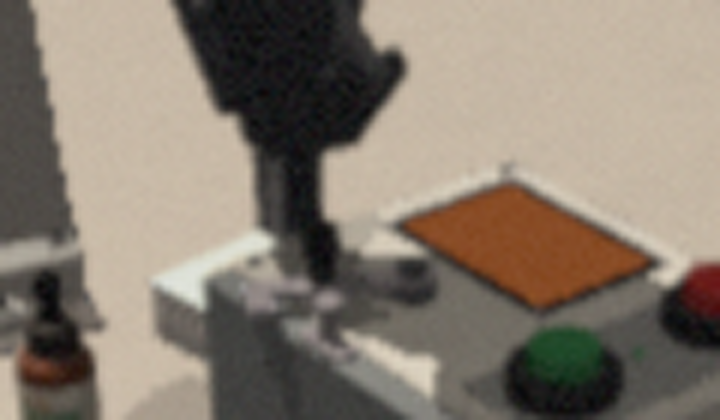

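```bash
python3 -m jog '[{"x":0.0008,"y":-0.0049,"z":0,"rx":0,"ry":0,"rz":0},{"x":0.0016,"y":-0.0099,"z":0,"rx":0,"ry":0,"rz":0},{"x":0.0022,"y":-0.0148,"z":0,"rx":0,"ry":0,"rz":0},{"x":0.0028,"y":-0.0197,"z":0,"rx":0,"ry":0,"rz":0}]'
python3 - <<'E'
from h import *
s=status.get_state(); print(w2b(s["tcp_pos"]),s["tcp_pos"],s["force"])
p=eyes.camera("scene"); save(p,"s14.png",(260,130,380,200),6)
E
```

```text
time_s: 13.93
tcp_pos: [0.5302, 0.1772, 0.1268]
orientation: [-0.704, -0.059, 0.705, -0.059]
force: [-3.2, 4.2, 0.2]
grip_width: -0.0001
[-0.06287839  0.06192706] [0.53021882 0.17723678 0.12675404] [-3.17747816  4.16201671  0.19421884]
```

View pics/s14.png

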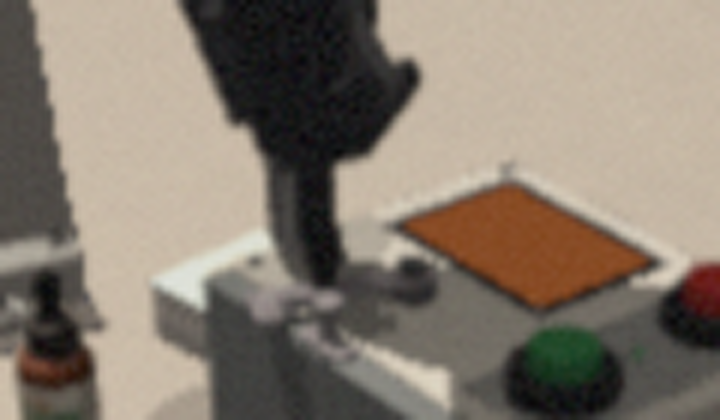

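```bash
python3 -m jog '[{"x":0.0008,"y":-0.0049,"z":0,"rx":0,"ry":0,"rz":0},{"x":0.0016,"y":-0.0099,"z":0,"rx":0,"ry":0,"rz":0},{"x":0.0022,"y":-0.0148,"z":0,"rx":0,"ry":0,"rz":0},{"x":0.0028,"y":-0.0197,"z":0,"rx":0,"ry":0,"rz":0}]'
python3 - <<'E'
from h import *
s=status.get_state(); print(w2b(s["tcp_pos"]),s["tcp_pos"],s["force"])
p=eyes.camera("scene"); save(p,"s15.png",(260,130,380,200),6)
E
```

```text
time_s: 14.32
tcp_pos: [0.5329, 0.1646, 0.1269]
orientation: [0.705, 0.059, -0.705, 0.059]
force: [-2.3, 7.2, 0.3]
grip_width: -0.0002
[-0.06233558  0.04898416] [0.53290145 0.16456331 0.12692321] [-2.29397914  7.2150749   0.34535671]
```

View pics/s15.png

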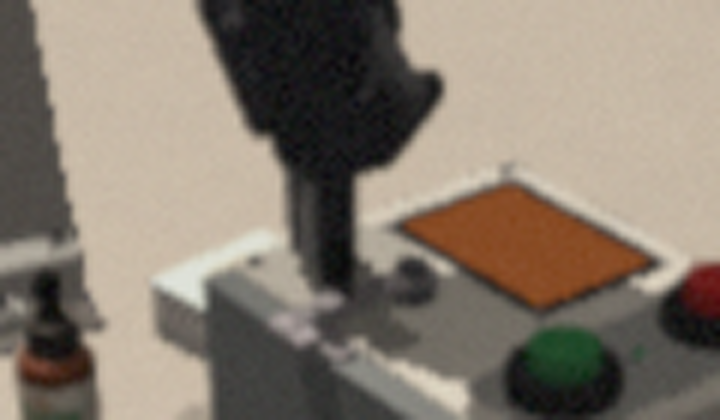

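The hook is moving round; its tooth is now at (290,325). I'll continue slowly to the stop.

```bash
python3 -m jog '[{"x":0.0004,"y":-0.0025,"z":0,"rx":0,"ry":0,"rz":0},{"x":0.0008,"y":-0.0049,"z":0,"rx":0,"ry":0,"rz":0},{"x":0.0012,"y":-0.0074,"z":0,"rx":0,"ry":0,"rz":0},{"x":0.0012,"y":-0.0074,"z":0,"rx":0,"ry":0,"rz":0}]'
python3 - <<'E'
from h import *
s=status.get_state(); print(w2b(s["tcp_pos"]),s["tcp_pos"],s["force"])
p=eyes.camera("scene"); save(p,"s16.png",(260,130,380,200),6)
E
```

```text
time_s: 14.7
tcp_pos: [0.5329, 0.1642, 0.1272]
orientation: [0.705, 0.061, -0.704, 0.058]
force: [-2.8, 13.8, -3.3]
grip_width: 0.0001
[-0.06235031  0.04860663] [0.53294955 0.16418857 0.12716632] [-2.77812604 13.84338833 -3.31475321]
```

View pics/s16.png

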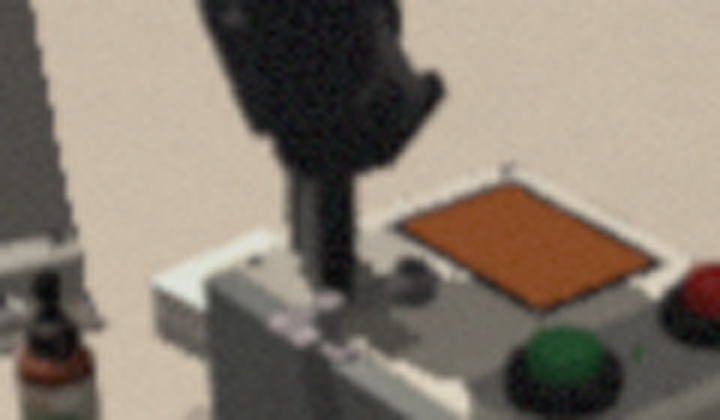

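The motion stopped and force rose to 14 N. I'll back off and check whether that is the closed stop.

```bash
python3 -m jog '[{"x":-0.003,"y":0.016,"z":0,"rx":0,"ry":0,"rz":0},{"x":-0.006,"y":0.035,"z":0.03,"rx":0,"ry":0,"rz":0},{"x":-0.006,"y":0.035,"z":0.09,"rx":0,"ry":0,"rz":0},{"x":-0.006,"y":0.035,"z":0.15,"rx":0,"ry":0,"rz":0},{"x":-0.006,"y":0.035,"z":0.15,"rx":0,"ry":0,"rz":0}]'
python3 - <<'E'
from h import *
s=status.get_state(); print(w2b(s["tcp_pos"]),s["tcp_pos"],s["force"])
p=eyes.camera("scene"); save(p,"s17.png",(280,140,380,200),8)
for q in("hook_knob","hook_pivot"):
  for a in finder.mark_of(p,q): print(q,a["conf"],a["centre"],w2b(depth(p,*a["centre"])),depth(p,*a["centre"])[2])
for n,X in(("pivot",(-.034,.03,.119)),("tip0",(-.101,.03,.119)),("knob0",(-.07,.03,.144)),("tip.2",(-.034-.067*.98,.03+.067*.199,.119)),("knob.2",(-.0693,.0372,.144))):
  print(n,(proj(p,[*b2w(*X[:2]),X[2]])-[280,140])*8)
E
```

```text
time_s: 15.17
tcp_pos: [0.5334, 0.1828, 0.2238]
orientation: [0.708, 0.059, -0.701, 0.058]
force: [1.4, 1.4, 0.9]
grip_width: -0.0
[-0.05884886  0.06684879] [0.53337595 0.18275884 0.22377162] [1.3548921  1.39601055 0.9444905 ]
hook_knob 0.64 [345.8, 220.2] [-0.08663885 -0.09797036] 0.08271374632349554
hook_knob 0.52 [317.6, 171.1] [-0.06668248  0.02565202] 0.14179276145498787
hook_pivot 0.86 [329.4, 174.0] [-0.03654586  0.02082879] 0.12608185943258476
pivot [382.79184831 279.06178289]
tip0 [196.1199973  350.65662586]
knob0 [282.05446669 239.76285097]
tip.2 [173.03543186 331.07086796]
knob.2 [268.98945713 229.83978191]
```

View pics/s17.png

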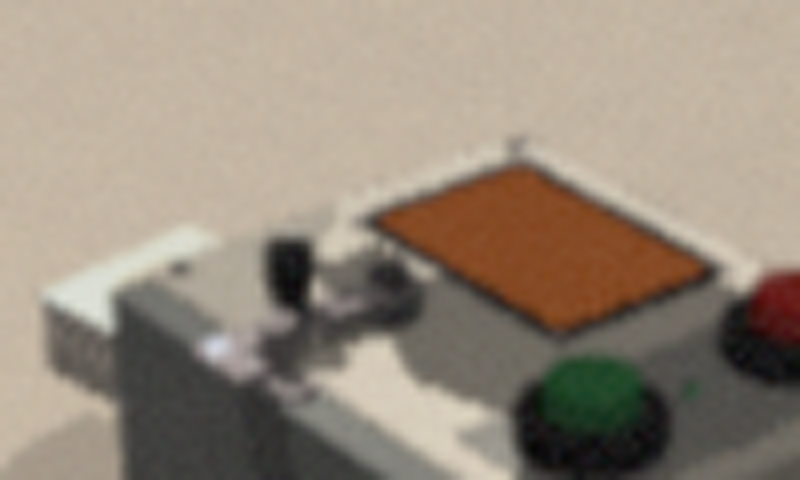

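The hook looks closed: knob seen at (290,242) against (282,240) predicted for 0 rad. I'll clear the arm for a top view to confirm before pressing.

```bash
python3 -m jog '[{"x":-0.14,"y":-0.47,"z":0.02,"rx":0,"ry":0,"rz":0},{"x":-0.14,"y":-0.47,"z":0.02,"rx":0,"ry":0,"rz":0},{"x":-0.14,"y":-0.47,"z":0.02,"rx":0,"ry":0,"rz":0},{"x":-0.14,"y":-0.47,"z":0.02,"rx":0,"ry":0,"rz":0},{"x":-0.14,"y":-0.47,"z":0.02,"rx":0,"ry":0,"rz":0},{"x":-0.14,"y":-0.47,"z":0.02,"rx":0,"ry":0,"rz":0},{"x":-0.14,"y":-0.47,"z":0.02,"rx":0,"ry":0,"rz":0},{"x":-0.14,"y":-0.47,"z":0.02,"rx":0,"ry":0,"rz":0},{"x":-0.14,"y":-0.47,"z":0.02,"rx":0,"ry":0,"rz":0}]'
python3 - <<'E'
from h import *
s=status.get_state(); print(w2b(s["tcp_pos"]),s["tcp_pos"],s["force"])
p=eyes.camera("top"); save(p,"t18.png",(220,110,350,210),6)
for q,z in(("hook_knob",.144),("hook_pivot",.12),("start_button_top",.126)):
  for a in finder.mark_of(p,q): print(q,a["conf"],a["centre"],w2b(at_z(p,*a["centre"],z)),depth(p,*a["centre"])[2])
for n,X in(("pivot",(-.034,.03,.119)),("tip0",(-.101,.03,.119)),("knob0",(-.07,.03,.144)),("tip.2",(-.034-.067*.98,.03+.067*.199,.119)),("knob.2",(-.0693,.0372,.144))):
  print(n,(proj(p,[*b2w(*X[:2]),X[2]])-[220,110])*6)
T=np.array(p["pose"]);K=p["intrinsics"]
c,r=np.meshgrid(np.arange(640),np.arange(400)); z=p["z_map"]
P=np.stack([(c-K[0,2])/K[0,0]*z,-(r-K[1,2])/K[1,1]*z,-z],-1)@T[:3,:3].T+T[:3,3]
B=np.stack([w2b(v) for v in P.reshape(-1,3)]).reshape(400,640,2)
m=(P[...,2]>.112)&(P[...,2]<.15)&(abs(B[...,0]+.06)<.06)&(abs(B[...,1]-.04)<.05)
for lo,hi in((.112,.122),(.137,.15)):
  k=m&(P[...,2]>lo)&(P[...,2]<hi); print(k.sum(),B[k].mean(0),B[k].min(0),B[k].max(0))
E
```

```text
time_s: 16.07
tcp_pos: [0.4442, -0.1039, 0.2278]
orientation: [-0.704, -0.056, 0.706, -0.057]
force: [0.2, -0.4, -0.9]
grip_width: -0.0001
[-0.19435509 -0.20104074] [ 0.44419275 -0.10389966  0.22781348] [ 0.1631218  -0.43986087 -0.8535986 ]
hook_knob 0.69 [278.1, 195.1] [-0.07313842  0.02686469] 0.1447271187203384
hook_pivot 0.72 [276.4, 178.9] [-0.03520706  0.02504955] 0.12352131579283987
start_button_top 0.61 [318.2, 170.7] [-0.03593979 -0.06222735] 0.1288264372174588
pivot [323.74595336 413.27840966]
tip0 [359.55549195 603.66126035]
knob0 [337.55939341 503.20826155]
tip.2 [320.14838696 607.28912607]
knob.2 [315.78215373 505.25808648]
187 [-0.06877581  0.02824102] [-0.10093947  0.01215623] [-0.00500372  0.07610053]
46 [-0.07055235  0.02985341] [-0.07746689  0.02287784] [-0.06342881  0.03688439]
```

View pics/t18.png

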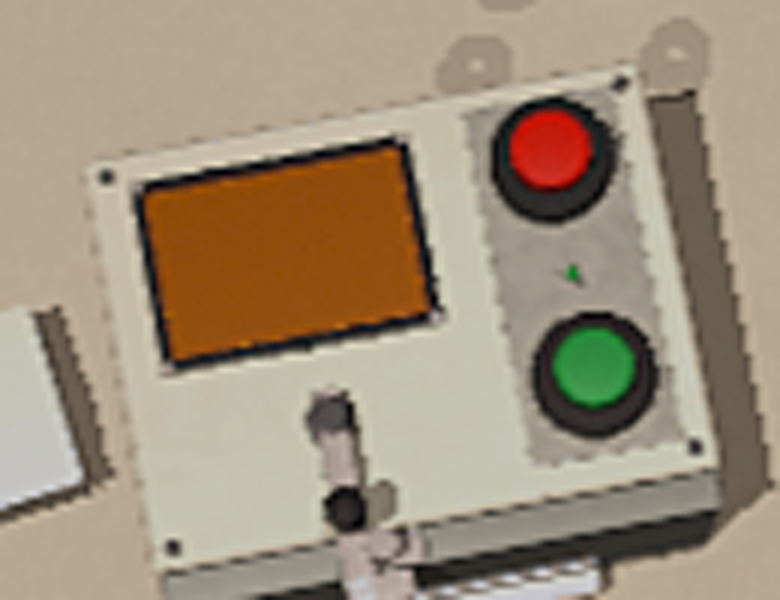

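The top view confirms it: the knob from depth is at (-.0706,.0299) against the closed position (-.070,.030), the drawer is flush, and the tooth is around the pin. Now to the green button.

```bash
python3 -m jog '[{"x":0.222,"y":0.272,"z":0,"rx":0,"ry":0,"rz":0},{"x":0.222,"y":0.272,"z":0,"rx":0,"ry":0,"rz":0},{"x":0.222,"y":0.272,"z":0,"rx":0,"ry":0,"rz":0},{"x":0.222,"y":0.272,"z":0,"rx":0,"ry":0,"rz":0},{"x":0.222,"y":0.272,"z":0,"rx":0,"ry":0,"rz":0},{"x":0.222,"y":0.272,"z":0,"rx":0,"ry":0,"rz":0},{"x":0.222,"y":0.272,"z":-0.05,"rx":0,"ry":0,"rz":0},{"x":0.222,"y":0.272,"z":-0.1,"rx":0,"ry":0,"rz":0},{"x":0.222,"y":0.272,"z":-0.1,"rx":0,"ry":0,"rz":0},{"x":0.222,"y":0.272,"z":-0.1,"rx":0,"ry":0,"rz":0}]'
python3 - <<'E'
from h import *
s=status.get_state(); print(w2b(s["tcp_pos"]),s["tcp_pos"],s["force"])
E
```

```text
time_s: 17.1
tcp_pos: [0.5777, 0.0638, 0.1677]
orientation: [-0.703, -0.06, 0.706, -0.059]
force: [0.1, -0.5, 1.3]
grip_width: -0.0001
[-0.03485013 -0.05785723] [0.57773184 0.06376268 0.16772936] [ 0.14347596 -0.48265855  1.26343013]
```

```bash
python3 -m jog '[{"x":-0.0007,"y":-0.007,"z":-0.03,"rx":0,"ry":0,"rz":0},{"x":-0.0007,"y":-0.007,"z":-0.055,"rx":0,"ry":0,"rz":0},{"x":-0.0007,"y":-0.007,"z":-0.055,"rx":0,"ry":0,"rz":0},{"x":-0.0007,"y":-0.007,"z":-0.055,"rx":0,"ry":0,"rz":0}]'
python3 - <<'E'
from h import *
s=status.get_state(); print(w2b(s["tcp_pos"]),s["tcp_pos"],s["force"])
p=eyes.camera("scene"); save(p,"s19.png",(280,130,400,220),6)
E
```

```text
time_s: 17.43
tcp_pos: [0.579, 0.059, 0.1373]
orientation: [0.705, 0.059, -0.704, 0.059]
force: [-0.3, -0.3, 1.5]
grip_width: -0.0003
[-0.03435387 -0.06280873] [0.57904272 0.05896214 0.13725842] [-0.34437842 -0.31792674  1.50626653]
```

View pics/s19.png

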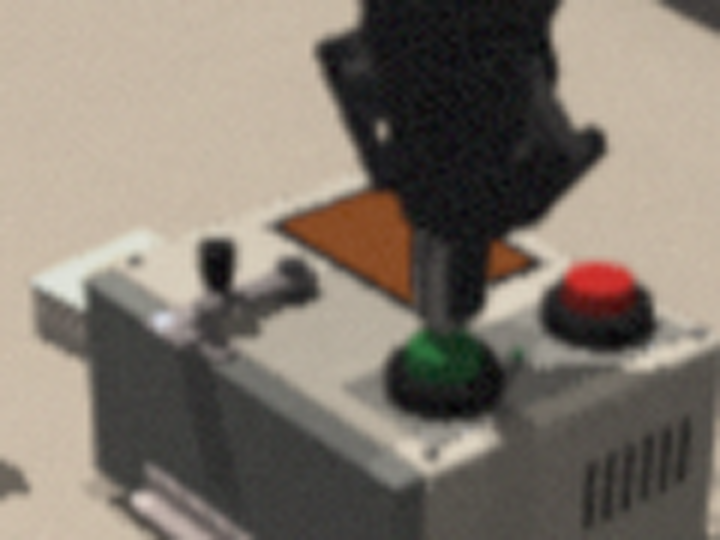

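The fingers are over the green button at (445,345), clear of the red one. I'll press in small steps.

```bash
python3 -m jog '[{"x":-0.002,"y":0,"z":-0.008,"rx":0,"ry":0,"rz":0},{"x":-0.002,"y":0,"z":-0.014,"rx":0,"ry":0,"rz":0},{"x":-0.002,"y":0,"z":-0.019,"rx":0,"ry":0,"rz":0},{"x":-0.002,"y":0,"z":-0.024,"rx":0,"ry":0,"rz":0},{"x":-0.002,"y":0,"z":-0.027,"rx":0,"ry":0,"rz":0},{"x":-0.002,"y":0,"z":-0.029,"rx":0,"ry":0,"rz":0},{"x":-0.002,"y":0,"z":-0.029,"rx":0,"ry":0,"rz":0}]'
python3 - <<'E'
from h import *
s=status.get_state(); print(w2b(s["tcp_pos"]),s["tcp_pos"],s["force"])
E
```

```text
time_s: 18.07
tcp_pos: [0.5785, 0.0589, 0.1234]
orientation: [0.706, 0.058, -0.703, 0.059]
force: [-14.9, -2.9, 47.4]
grip_width: -0.0004
[-0.03491855 -0.0627521 ] [0.57847647 0.05892429 0.12336815] [-14.9316654   -2.87315807  47.39127964]
```

Force reached 47 N at z .1234, so it is on a hard stop. I'll ease off slightly and look.

```bash
python3 -m jog '[{"x":0.002,"y":0,"z":0.0025,"rx":0,"ry":0,"rz":0}]'
python3 - <<'E'
from h import *
s=status.get_state(); print(w2b(s["tcp_pos"]),s["tcp_pos"],s["force"])
p=eyes.camera("scene"); save(p,"s20.png",(280,130,400,220),6)
E
```

```text
time_s: 18.15
tcp_pos: [0.5785, 0.0588, 0.1238]
orientation: [0.705, 0.059, -0.704, 0.059]
force: [-13.9, -0.2, 26.2]
grip_width: -0.0001
[-0.03490684 -0.06286196] [0.57850624 0.0588179  0.12376207] [-13.89488889  -0.1690066   26.18804845]
```

View pics/s20.png

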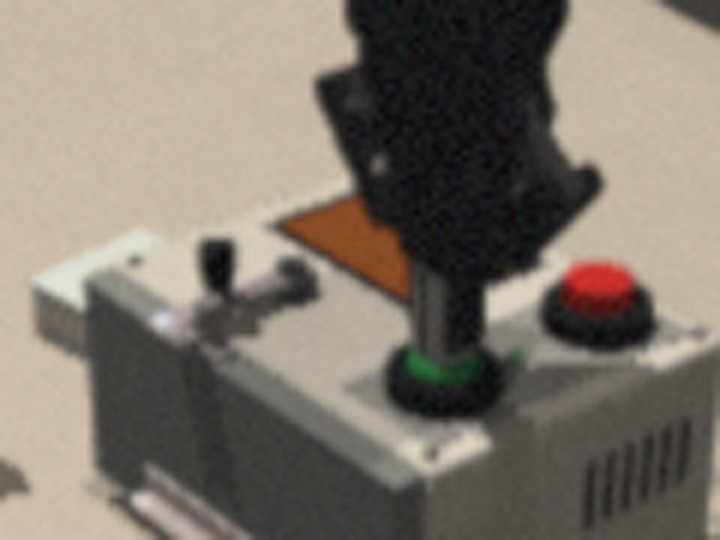

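The green cap is now down nearly level with its rim, and the fingers stand inside the cap. Spring force alone is about 5 N, so this is the bottom of its travel. I'll release.

```bash
python3 -m jog '[{"x":0,"y":0,"z":0.02,"rx":0,"ry":0,"rz":0},{"x":0,"y":0,"z":0.06,"rx":0,"ry":0,"rz":0},{"x":0,"y":0,"z":0.12,"rx":0,"ry":0,"rz":0},{"x":0,"y":0,"z":0.17,"rx":0,"ry":0,"rz":0},{"x":-0.2,"y":-0.3,"z":0.17,"rx":0,"ry":0,"rz":0},{"x":-0.2,"y":-0.3,"z":0.17,"rx":0,"ry":0,"rz":0},{"x":-0.2,"y":-0.3,"z":0.17,"rx":0,"ry":0,"rz":0},{"x":-0.2,"y":-0.3,"z":0.17,"rx":0,"ry":0,"rz":0},{"x":-0.2,"y":-0.3,"z":0.17,"rx":0,"ry":0,"rz":0},{"x":-0.2,"y":-0.3,"z":0.17,"rx":0,"ry":0,"rz":0}]'
python3 - <<'E'
from h import *
s=status.get_state(); print(w2b(s["tcp_pos"]),s["tcp_pos"],s["force"])
q=eyes.camera("scene"); save(q,"s21.png",(220,130,400,260),4)
p=eyes.camera("top"); save(p,"t21.png",(210,110,410,260),4)
K=p["intrinsics"];T=np.array(p["pose"])
for n,X in(("green",(-.036,-.062,.126)),("red",(.042,-.062,.126))):
  for s in (p,q):
    c=proj(s,[*b2w(*X[:2]),X[2]]); print(n,c,[round(float(depth(s,c[0]+i,c[1]+j)[2]),4) for i in(-1,0,1) for j in(-1,0,1)])
c,r=np.meshgrid(np.arange(640),np.arange(400)); z=p["z_map"]
P=np.stack([(c-K[0,2])/K[0,0]*z,-(r-K[1,2])/K[1,1]*z,-z],-1)@T[:3,:3].T+T[:3,3]
B=np.stack([w2b(v) for v in P.reshape(-1,3)]).reshape(400,640,2)
k=(P[...,2]>.137)&(P[...,2]<.15)&(abs(B[...,0]+.06)<.04)&(abs(B[...,1]-.04)<.04); print("knob",B[k].mean(0))
E
```

```text
time_s: 19.03
tcp_pos: [0.4541, -0.1279, 0.2216]
orientation: [-0.704, -0.055, 0.706, -0.057]
force: [-0.8, -1.5, 0.0]
grip_width: 0.0003
[-0.18852355 -0.22638264] [ 0.45414791 -0.12792286  0.22162744] [-0.76968409 -1.46359064  0.03048583]
green [318.09689592 170.7489465 ] [0.1307, 0.1294, 0.1296, 0.1289, 0.1293, 0.1303, 0.1286, 0.1289, 0.1316]
green [353.17815829 188.07521244] [0.2685, 0.2676, 0.2646, 0.2671, 0.2658, 0.2628, 0.2678, 0.2663, 0.2648]
red [310.77856382 134.52475613] [0.1279, 0.1296, 0.1271, 0.1262, 0.1278, 0.1319, 0.1293, 0.1275, 0.1305]
red [378.97185335 177.15129322] [0.3026, 0.2987, 0.2947, 0.3018, 0.2966, 0.2921, 0.2995, 0.2947, 0.2913]
knob [-0.07067372  0.0299085 ]
```

View pics/s21.png

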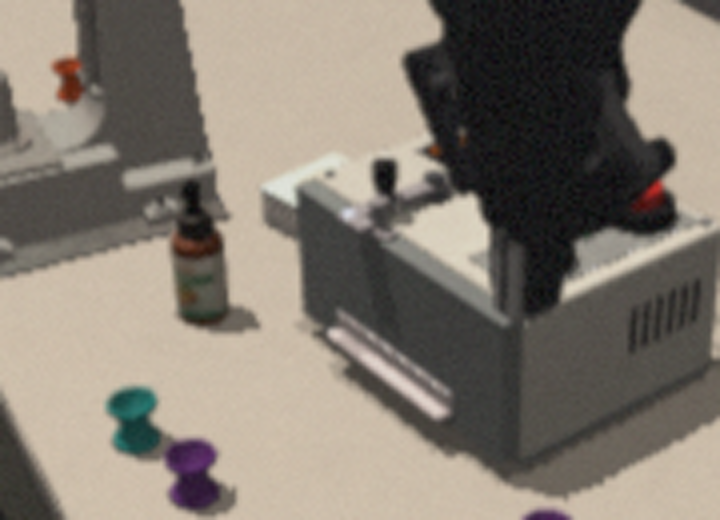

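View pics/t21.png

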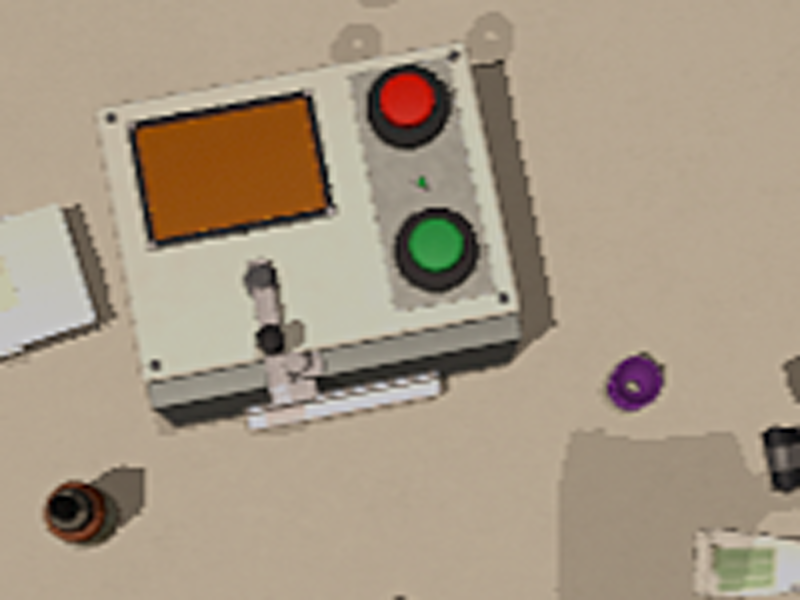

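The green button is up again at depth .129, the same as before the press, so bottoming at .123 means about 6 mm of travel. Red is up, the hook knob is at its closed position, the drawer is flush, and the bottle, tin and tube have not moved. Handing in.

```bash
python3 - <<'E'
from plant import order
print(order.hand_in())
E
```

```text
the job is handed in; nothing more can be done
None
```

I pushed the drawer home, swung the hook closed, pressed the green button and let it come up, then handed in at about 19 s. `hand_in()` reported no verdict.

**What my last checks showed:**
- **Drawer:** pushed slowly to its stop, where the force rose to 11 N and it stopped moving. It looks flush in the last pictures.
- **Hook:** the knob is within 1 mm of its closed position. The tooth sits round the keeper pin.
- **Green button:** pressed to a hard stop at z 0.123 m. Its cap was level with the rim while down, and it is up again at its height from before the press.
- **Red button and nearby things:** the red button is up. The bottle, tin and glue tube look to be where they were.

**What went wrong or disagreed:**
- **Hook push:** the first tries caught the knob on a finger corner (up to about 15 N) and slipped off. One turn of the tool brought joint 7 close to its range limit, so I turned it back.
- **Button press:** the force peaked near 47 N. The cameras put the button top about 3 mm above its listed 126 mm, both before and after the press.
- **Cups:** they can't be seen once the drawer is shut. Part-way in I could still see two, and both were upright.

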